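# Bolt the drug lock box and scan its label

### The arm

A 7-joint arm with a two-finger parallel gripper is mounted at the origin on the work surface. World frame = base frame: x ahead of the robot, y to its left, z up, the work surface at z = 0. Lengths are in m, angles in rad, forces in N, time in s.
With the tool pointing down it reaches from about 0.425 to 0.875 m from the base axis. Payload 4.7 kg.
Tool frame: the origin (TCP) lies midway between the tips of the shut fingers; the grasp point (between the pads) lies 19 mm behind it; z points along the fingers, x is the direction in which the jaws open and shut, and the axes are right-handed (so a half turn about z gives the same grasp; the last joint's range is limited). The gripper opens to 87 mm and grips with 3 to 60 N. Pads are 19 mm wide; open, the fingers measure 117 mm over their backs; the gripper's body (75 mm by 190 mm) begins 51 mm behind the grasp point.
Start: joints at [-1.229, 0.321, -0.07, 1.45, 0.023, 1.371, -0.057], TCP at [0.209, 0.615, 0.223] pointing down, gripper open.
Joint ranges: [-2.86, 2.86], [-0.3, 2.09], [-1.38, 1.24], [0.06, 2.45], [-1.56, 4.7], [0.09, 2.05], [-2.69, 2.69]. Speed limits (rad/s): [2.57, 2.57, 3.14, 3.14, 3.14, 3.14, 3.14].

### API

Orientations are given as a rotation vector (axis times angle).
In Python, from bench import get_state, eyes, ticket gives the robot as it stands.
- The arm moves only by the tool carry_out, never from a script. Its argument "motion" is a list of rows, each a list of 2 entries, a list of its own where there are three numbers: the shift along the world's x, y, z in m, then the turn about the world's z in rad. A call has 1 to 20 rows; each row is the pose to reach, as a shift and turn from the pose commanded when the call began; what a row does not reach only later rows make up. A row lasts 1/10 s, in which the tool goes at most 50 mm and 8.59 degrees, less where a joint would pass 70% of its speed; a pose out of reach is approached as far as the arm can. A call with a gripper value outside its range is refused whole. "grip" is the gripper command: -1 is fully open, 1 is shut, values between are in proportion, set as the call begins (left out, the last holds). The fingers move at their own pace and stop on an object; "squeeze" is the grip in N (left out, the last holds). Time passes only in rows, so rows that repeat a pose let the fingers close. It gives the time, the measured TCP pose, the force and the opening at its end, in the units of the state.
- get_state(): the state, without advancing time (a new reading comes with each control period).
- eyes.get_image(name): name is "side" or "top"; returns a dict with "pixels" (384x512x3 uint8, blue, green, red), "mtx" (3x3 intrinsics, pixels), "extrinsics" (4x4, takes a point from camera to world coordinates). Camera axes: x right, y down, z forward; pixel columns grow to the right and rows downward; lengths in m; the calibration is good to about 2 mm. A picture is of the moment at which its call begins. There is no depth.
- ticket.close_job(): hands the job in, once; it reports no verdict.
The state is a dict: "time": time; "joint_positions": joint angles; "qd": joint speeds; "joint_torque": joint torques, N m; "position": TCP position; "tool_rot": TCP orientation; "ft_force": force on the tool from outside, world axes, zero at the start; "torque": the same for the moment, N m; "grip_width": opening from 0.0 (shut) to 1.0 (fully open).
Only numpy, scipy, OpenCV 4.12 (cv2) and the standard library are available. Lean on these libraries where they do the work, as an engineer would, in place of code of your own. Each camera call takes 0.05 s, during which the arm holds its last target. There are 200 camera calls.

### The job

Lock the veterinary drug box by sliding the barrel bolt on its lid fully home into its keeper. Then log it: pick up the hand scanner, point its window squarely at the middle of the barcode label on the box's sloping side from about 7 cm away, hold it still there for a good second, and lay it gently back flat, underside down, in the middle of its charging pad. Do not drop the scanner or disturb the bottle, vial and carton.

Things in the scene. Friction and masses are not known exactly. Their poses are not given: they have to be found in the camera images.
- lockbox: Grey steel lock box, closed and fixed. Origin on the counter; in its frame (mm) the flat lid is 110 high, x -130 to 130, y -60 to 80. The -y side, which carries the label, slopes at 60 degrees from y -60 at the top to y -124 at the counter. z up. On the lid, along x at y 20, a bolt runs in two guides (x -85, 30) to a keeper (x 85), each 28 high above the lid, 20 long, 32 wide.
- label (a point): Centre of the white barcode label (80 mm along the box's x by 56 mm up the slope) on the box's sloping side, 55 mm above the counter. z: outward normal of the label (30 degrees above level); x: along the box's x; y: up the slope.
- bolt (a joint): Travel of the barrel bolt in m along the box's +x: 0 = fully drawn back, 0.055 = end of travel, fully home in the keeper. Slides stiffly (about 3 N) and stays where it is left.
- bolt_knob (a point): Near the top of the bolt's upright knob: a steel pin 14 mm in diameter with an 18 mm ball end, this point 14 mm below its top and 58 mm above the lid; the pin stands free above the 14 mm bolt rod, whose top is 20 mm above the lid. Moves with the bolt.
- scanner: Loose grey plastic bar-shaped barcode scanner, 170 mm long, 0.2 kg, lying on the pad. Origin: centre of its underside. x along it towards the window end, z up out of its top (black trigger spot). Handle: x -85 to 40, 32 wide, 30 high. Head: x 35 to 85, 52 wide, 36 high.
- scanner_window (a point): Centre of the scanner's dark reading window on the end of its head, at x 85, y 0, z 18 mm in the scanner's frame; its axes are the scanner's. It reads straight ahead along +x.
- scan_pad: Flat black charging pad, 210 (x) by 140 (y) by 12 mm thick, fixed on the counter. Origin: centre of its underside, on the counter.
- bottle: Bystander: white plastic bottle, 60 mm in diameter, 150 mm tall. Origin: centre of its underside.
- vial: Bystander: amber glass vial, 44 mm in diameter, 70 mm tall. Origin: centre of its underside.
- carton: Bystander: cardboard carton 150 (x) by 45 by 40 mm high, lying flat. Origin: centre of its underside.
There are look-alikes about, which are no part of the job. Of the things that look like the scanner, the smaller one is meant.

How it is judged:
On the way, in this order (a step that is already met when the one before it is completed fails the run):
1. the bolt is slid home in its keeper (within 5 mm of the end of its travel) (value of joint bolt above 0.05 m), for 0.2 s.
2. bolt home, scanner held still (0.8 s, not touching the box): label centre 40-110 mm ahead of the window, within 15 mm of its axis, axis within 0.26 rad of the label's normal (value of joint bolt above 0.05 m and x of label in the frame of scanner_window between 0.04 and 0.11 m and y of label in the frame of scanner_window between -0.015 and 0.015 m and z of label in the frame of scanner_window between -0.015 and 0.015 m and z of scanner_window in the frame of label above 0 m and angle between the x axis of scanner and the z axis of label, either way round below 0.26 rad and linear speed of scanner below 0.04 m/s and angular speed of scanner below 0.3 rad/s and contact force between scanner and lockbox below 0.1 N and contact force between the fingers and scanner above 0.5 N), for 0.8 s.
At the end, for the whole second after the job is handed in: The bolt is within 5 mm of the end of its travel; the scanner lies at rest flat on the pad, underside down (upright within 0.1 rad), its middle within 50 mm of the pad's middle (value of joint bolt above 0.05 m and horizontal distance between scanner and scan_pad below 0.05 m and z of scanner in the frame of scan_pad between 0.008 and 0.017 m and angle between scanner's own z axis and vertical below 0.1 rad and linear speed of scanner below 0.02 m/s); the robot touches nothing.
It fails at once if the bottle is moved more than 25 mm or tipped (distance of bottle from where it was at the start of the episode above 0.025 m or angle between bottle's own z axis and vertical above 0.4 rad).
It fails at once if the vial is moved more than 25 mm or tipped (distance of vial from where it was at the start of the episode above 0.025 m or angle between vial's own z axis and vertical above 0.4 rad).
It fails at once if the carton is moved more than 25 mm (distance of carton from where it was at the start of the episode above 0.025 m).
It fails at once if the scanner is dropped (moves at over 0.6 m/s with no finger on it) (linear speed of scanner above 0.6 m/s and contact force between the fingers and scanner below 0.05 N).
It also fails if it takes over 62 s, if anything falls off the work surface, if the arm or the gripper's body presses on something with over 40 N, if the wrist force passes 120 N, or if a joint passes its speed limit or range.

## Working session

There is one attempt and no reset: what is moved stays moved. The work goes in short steps, Python scripts to look and compute and a tool call to move; the robot and the scene stay as the last step left them, time stands still between calls to the robot, and variables do not carry over. Pictures are saved under pics/ and viewed, about 8 in all and at most 12, crops included, and the job is handed in when it is done.

Besides the shell and the picture viewer there is one more tool, called after "Request:" as a command line: name --argument value ..., lists and objects as JSON in quotes. carry_out: Moves the arm, as the interface text tells. Its arguments: {"type":"object","properties":{"motion":{"type":"array","items":{"type":"array"}},"grip":{"type":"number"},"squeeze":{"type":"number"}},"required":["motion"]}

```bash
mkdir -p pics; ls
python3 - <<'E'
from bench import get_state, eyes
import cv2
print(get_state())
for n in("side","top"):
    d=eyes.get_image(n); cv2.imwrite(f"pics/{n}0.png",d["pixels"]); print(n,d["mtx"].round(1).tolist(),d["extrinsics"].round(4).tolist())
E
```

```text
pics
{'time': 0.0, 'joint_positions': array([-1.22888916,  0.32186216, -0.07011557,  1.45168395,  0.02260449,
        1.37081044, -0.05688547]), 'qd': array([-1.80948716e-03, -4.49121356e-04,  1.04192027e-03, -1.58356857e-03,
       -6.93458288e-05,  9.84928241e-04, -2.12273055e-03]), 'joint_torque': array([-8.50683500e-05, -4.91277266e+01, -4.03877953e-01, -3.12524557e+01,
       -6.39783195e-02,  4.38311999e-02,  1.76490903e-04]), 'position': array([0.20912809, 0.61484196, 0.22143185]), 'tool_rot': array([ 2.55307735e+00,  1.82857736e+00, -2.43403309e-03]), 'ft_force': array([-0.53718751, -0.63682843,  0.30810796]), 'torque': array([-0.01098035,  0.06111   ,  0.04308499]), 'grip_width': 0.999410449504445}
side [[442.5, 0.0, 251.5], [0.0, 442.5, 193.2], [0.0, 0.0, 1.0]] [[0.9846, -0.0792, 0.1556, 0.3071], [-0.1743, -0.501, 0.8477, -1.0356], [0.0109, -0.8618, -0.5071, 0.7583], [0.0, 0.0, 0.0, 1.0]]
top [[348.8, 0.0, 261.6], [0.0, 348.8, 195.8], [0.0, 0.0, 1.0]] [[-0.0251, -0.9827, 0.1835, 0.3183], [-0.9995, 0.0215, -0.022, 0.0362], [0.0177, -0.184, -0.9828, 1.1385], [0.0, 0.0, 0.0, 1.0]]
```

View pics/top0.png

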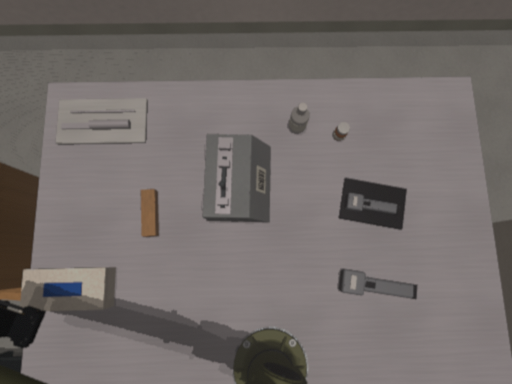

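View pics/side0.png

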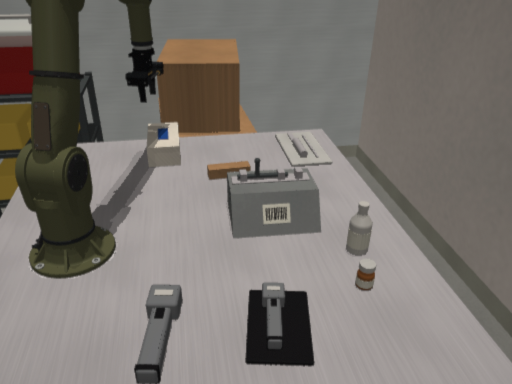

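The top view shows the box at (238,178). The bolt knob is on its low-x end, and the label faces right (-y).

Candidates for the scanner:
- The one on the black pad at top (372,204) / side (274,315), which is smaller.
- The one on the bare counter at top (378,284) / side (160,330), which is larger.

I choose the one on the pad and will check it in crops.

Run:
```python
import cv2,numpy as np
def c(n,x,y,w,h,k):
    return cv2.resize(cv2.imread(f"pics/{n}0.png")[y:y+h,x:x+w],None,fx=k,fy=k,interpolation=cv2.INTER_CUBIC)
A=c("top",195,125,80,100,6)
B=c("top",335,175,80,60,4)
B=cv2.copyMakeBorder(B,0,600-240,0,0,cv2.BORDER_CONSTANT)
D=c("top",285,95,80,60,4); B[300:540]=D
cv2.imwrite("pics/topc.png",cv2.convertScaleAbs(np.hstack([A,B]),alpha=1.6))
A=c("side",220,150,105,90,4); B=c("side",235,280,85,90,4)
cv2.imwrite("pics/sidec.png",cv2.convertScaleAbs(np.hstack([A,B]),alpha=1.3))
```

```text
(no output)
```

View pics/topc.png

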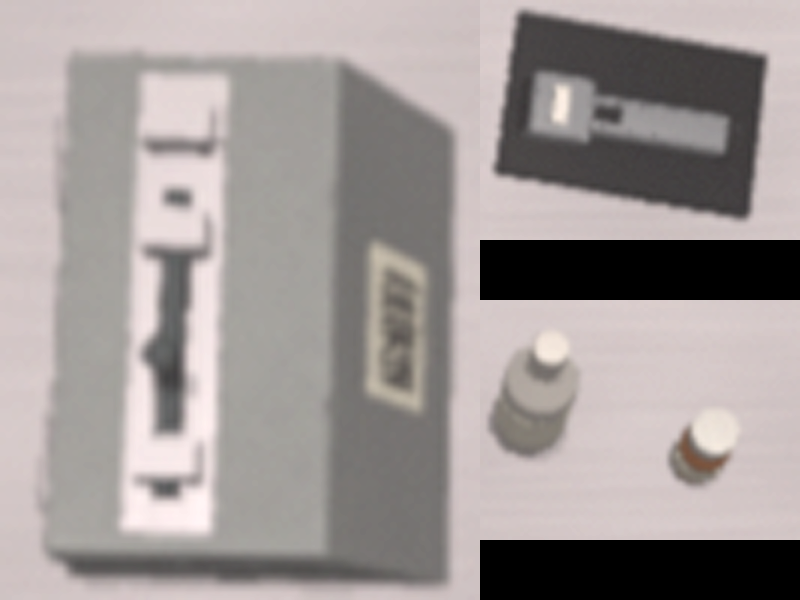

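View pics/sidec.png

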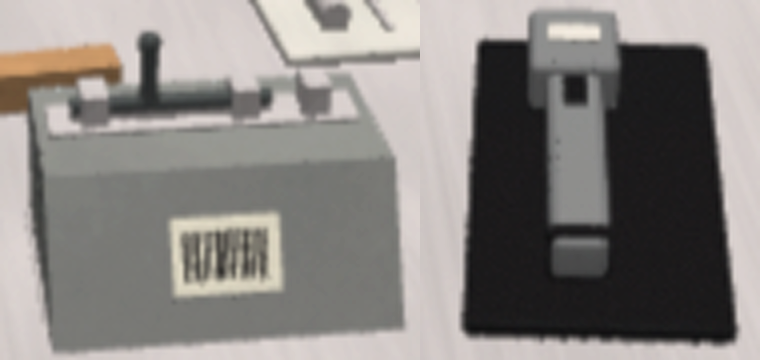

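```bash
cat > h.py <<'E'
import numpy as np
from scipy.optimize import least_squares
K={"side":[442.5,251.5,193.2],"top":[348.8,261.6,195.8]}
E={"side":np.array([[0.9846,-0.0792,0.1556,0.3071],[-0.1743,-0.501,0.8477,-1.0356],[0.0109,-0.8618,-0.5071,0.7583]]),
"top":np.array([[-0.0251,-0.9827,0.1835,0.3183],[-0.9995,0.0215,-0.022,0.0362],[0.0177,-0.184,-0.9828,1.1385]])}
def proj(n,P):
    c=(np.atleast_2d(P)-E[n][:,3])@E[n][:,:3]; f,u,v=K[n]
    return c[:,:2]/c[:,2:]*f+[u,v]
def T(p,P):
    c,s=np.cos(p[2]),np.sin(p[2]); return np.array(P,float)@np.array([[c,-s,0],[s,c,0],[0,0,1]]).T+[p[0],p[1],0]
def fit(obs,p0):  # obs: (cam, local xyz, pixel)
    r=lambda p: np.concatenate([(proj(n,T(p,[P]))[0]-q) for n,P,q in obs])
    s=least_squares(r,p0,loss="soft_l1"); print("res",s.fun.reshape(-1,2).round(1).tolist()); return s.x
E
python3 - <<'E'
from h import *
t=lambda x,y:[195+x/6,125+y/6]; s=lambda x,y:[220+x/4,150+y/4]
tb=lambda x,y:[335+(x-480)/4,175+y/4]; sb=lambda x,y:[235+(x-420)/4,280+y/4]
L=.11;m=lambda x,y,z:[x/1e3,y/1e3,z/1e3]
lab=m(0,-92,55)
o=[("top",m(130,80,110),t(68,55)),("top",m(130,-60,110),t(342,62)),("top",m(-130,-60,110),t(325,555)),("top",m(-130,80,110),t(45,550)),
("top",lab,t(397,326)),("top",m(130,-124,0),t(452,130)),("top",m(-130,-124,0),t(445,580)),
("side",m(-130,-60,110),s(48,178)),("side",m(130,-60,110),s(393,157)),("side",m(-130,-124,0),s(55,350)),("side",m(130,-124,0),s(403,327)),("side",lab,s(226,255)),("side",m(130,80,110),s(350,75)),("side",m(-130,80,110),s(30,92))]
b=fit(o,[.5,.05,0]);print("box",b)
print("label",T(b,[lab]))
f=lambda g:T(b,[[g,.02,.173]])[0]
r=least_squares(lambda g:np.concatenate([proj("top",f(g[0]))[0]-t(157,350),proj("side",f(g[0]))[0]-s(150,42)]),[0.])
print("knob local x",r.x,r.fun,f(r.x[0]))
pad=[(-105,70),(105,70),(105,-70),(-105,-70)]
# pad x guess toward -y (world yaw -pi/2-ish): image order
P=[m(*q,12) for q in [(105,-70),(-105,-70),(-105,70),(105,70)]]
# top order: TL(+y,+x) TR(-y,+x) BR(-y,-x) BL ; x axis along +y => yaw~pi/2, -y local -> +x
o=[("top",a,tb(*q)) for a,q in zip(P,[(520,12),(765,57),(748,217),(497,172)])]
o+=[("side",a,sb(*q)) for a,q in zip(P,[(708,47),(735,340),(465,330),(480,42)])]
p=fit(o,[.4,-.25,1.5]);print("pad",p)
o=[("top",m(85,-26,48),tb(535,72)),("top",m(85,26,48),tb(530,135)),("top",m(-85,-16,42),tb(728,115)),("top",m(-85,16,42),tb(724,153)),
("side",m(85,-26,48),sb(620,15)),("side",m(85,26,48),sb(530,12)),("side",m(-85,-16,12),sb(606,275)),("side",m(-85,16,12),sb(553,275))]
sc=fit(o,[.4,-.25,1.5]);print("scanner",sc)
for n,q in("bottle",[(285+48/4,95+130/4)]),("vial",[(285+214/4,95+172/4)]):
    f_=K["top"];d=E["top"][:,:3]@np.array([(q[0][0]-f_[1])/f_[0],(q[0][1]-f_[2])/f_[0],1]);c=E["top"][:,3];print(n,c-d*c[2]/d[2])
E
```

```text
res [[0.0, -1.1], [-0.4, -1.2], [0.3, 0.0], [-0.3, -0.1], [-0.3, -0.0], [0.3, -0.5], [0.4, 0.4], [-1.4, -0.1], [0.5, 0.1], [-0.6, 1.1], [0.3, 0.7], [-0.1, -0.1], [-0.2, -1.1], [-0.9, -1.1]]
box [ 0.57815854  0.10497225 -0.04344818]
label [[0.57416257 0.01305907 0.055     ]]
knob local x [-0.04184634] [ 0.46390008 -0.08983997 -0.09235055  0.41389078] [0.53722039 0.12677095 0.173     ]
res [[0.5, -1.2], [1.6, -0.9], [1.3, 0.5], [0.3, -0.2], [-0.1, -0.3], [0.8, -0.6], [-1.2, -0.7], [-0.9, -0.9]]
pad [ 0.49662422 -0.35870721  1.36110988]
res [[-0.8, -1.4], [-1.5, -1.4], [2.5, -0.1], [2.6, 0.1], [-0.9, -2.6], [-0.4, -2.2], [0.9, 1.0], [-1.2, 0.7]]
scanner [ 0.48816914 -0.34353832  1.38098908]
bottle [ 0.76814553 -0.11759223  0.        ]
vial [ 0.72742046 -0.25901406  0.        ]
```

Request:
carry_out --motion '[[[0.328,-0.488,0.02],-1.286],[[0.328,-0.488,0.02],-1.286],[[0.328,-0.488,0.02],-1.286],[[0.328,-0.488,0.02],-1.286],[[0.328,-0.488,0.02],-1.286],[[0.328,-0.488,0.02],-1.286],[[0.328,-0.488,0.02],-1.286],[[0.328,-0.488,0.02],-1.286],[[0.328,-0.488,0.02],-1.286],[[0.328,-0.488,0.02],-1.286],[[0.328,-0.488,0.02],-1.286],[[0.328,-0.488,0.02],-1.286],[[0.328,-0.488,0.02],-1.286],[[0.328,-0.488,0.02],-1.286],[[0.328,-0.488,0.02],-1.286],[[0.328,-0.488,0.02],-1.286]]' --grip -1

```text
time: 1.7
position: [0.5365, 0.1292, 0.2423]
tool_rot: [-3.141, 0.063, 0.001]
ft_force: [-0.5, 0.1, -0.5]
grip_width: 0.998
```

Request:
carry_out --motion '[[[0,-0.001,-0.03],0],[[0,-0.001,-0.06],0],[[0,-0.001,-0.08],0],[[0,-0.001,-0.092],0],[[0,-0.001,-0.092],0],[[0,-0.001,-0.092],0]]'

```text
time: 2.3
position: [0.5376, 0.127, 0.1514]
tool_rot: [-3.14, 0.066, -0.002]
ft_force: [0.3, 0.9, -0.7]
grip_width: 0.998
```

Run:
```python
from bench import get_state, eyes
import cv2,numpy as np
s=get_state();print(s["position"],s["ft_force"])
a=eyes.get_image("side")["pixels"][100:220,190:330]
cv2.imwrite("pics/k1.png",cv2.convertScaleAbs(cv2.resize(a,None,fx=4,fy=4,interpolation=2),alpha=1.4))
```

```text
[0.53764956 0.12704766 0.15138052] [ 0.31859141  0.92145323 -0.67215727]
```

View pics/k1.png

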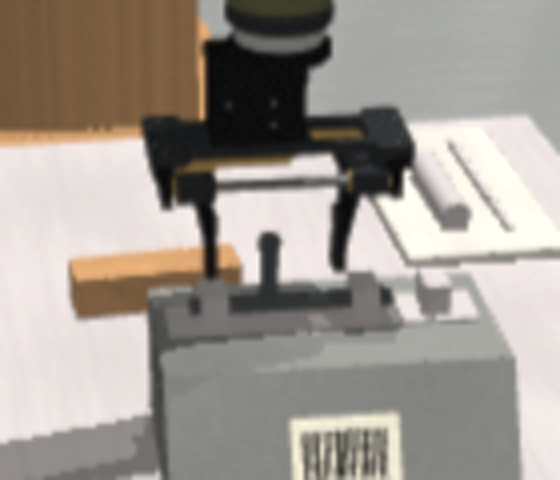

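The knob (crop 268,250) stands midway between the fingers (210 and 342). I'll close on it now.

Request:
carry_out --motion '[[[0,0,0],0],[[0,0,0],0],[[0,0,0],0],[[0,0,0],0],[[0,0,0],0],[[0,0,0],0]]' --grip 1 --squeeze 20

```text
time: 2.95
position: [0.5373, 0.1264, 0.1506]
tool_rot: [3.141, -0.068, 0.0]
ft_force: [-0.2, -0.7, 0.7]
grip_width: 0.545
```

Request:
carry_out --motion '[[[0,0,0],0],[[0,0,0],0],[[0,0,0],0],[[0,0,0],0],[[0,0,0],0],[[0,0,0],0],[[0,0,0],0],[[0.01,-0.0004,0],0],[[0.02,-0.0009,0],0],[[0.03,-0.0013,0],0],[[0.04,-0.0017,0],0],[[0.048,-0.0021,0],0],[[0.054,-0.0023,0],0],[[0.057,-0.0025,0],0],[[0.057,-0.0025,0],0],[[0.057,-0.0025,0],0]]'

```text
time: 4.55
position: [0.5815, 0.1246, 0.1496]
tool_rot: [3.14, -0.064, -0.048]
ft_force: [-39.9, -2.0, 24.7]
grip_width: 0.295
```

Run:
```python
from bench import get_state, eyes
import cv2,numpy as np
s=get_state();print(s["position"],s["ft_force"],s["grip_width"])
a=eyes.get_image("side")["pixels"][130:220,215:325]
b=eyes.get_image("top")["pixels"][125:225,195:275]
f=lambda a,k:cv2.convertScaleAbs(cv2.resize(a,None,fx=k,fy=k,interpolation=2),alpha=1.5)
a=f(a,4);b=f(b,4);a=cv2.copyMakeBorder(a,0,40,0,0,0);cv2.imwrite("pics/k2.png",np.hstack([a,b]))
```

```text
[0.58145045 0.12455473 0.14961793] [-39.92302335  -2.01997093  24.69173471] 0.29474101783682494
```

View pics/k2.png

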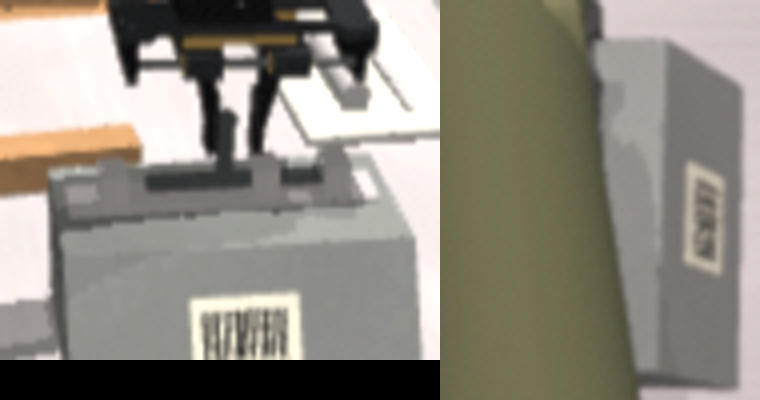

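Run:
```python
from h import *
b=[.57816,.10497,-.04345]
for x in(-.042,0,.005,.01,.013): print(x,[proj("side",T(b,[[x,.02,z]])[0])[0].round(1).tolist() for z in(.173,.14)])
print("guide top L edges",[proj("side",T(b,[[x,.004,.138]])[0])[0].round(1) for x in(.02,.04)])
print("tcp local", (np.array([.5815,.1246])-b[:2]), proj("side",[.5815,.1246,.1496]))
```

```text
-0.042 [[257.4, 160.9], [257.2, 170.8]]
0 [[271.3, 160.2], [270.9, 170.0]]
0.005 [[272.9, 160.2], [272.5, 170.0]]
0.01 [[274.6, 160.1], [274.1, 169.9]]
0.013 [[275.5, 160.0], [275.1, 169.8]]
guide top L edges [array([278.3, 172.7]), array([284.9, 172.4])]
tcp local [0.00334 0.01963] [[271.82600507 167.20597238]]
```

The knob stopped after about 44 mm with 40 N against it. Either the bolt reached its stop or the front finger is catching something. To tell which, I'll open, rise 8 mm and push with the rear finger only.

Request:
carry_out --motion '[[[-0.012,0.001,0],0],[[-0.012,0.001,0],0],[[-0.012,0.001,0],0],[[-0.012,0.001,0.004],0],[[-0.012,0.001,0.009],0],[[-0.012,0.001,0.009],0],[[-0.012,0.001,0.009],0],[[-0.012,0.001,0.009],0],[[-0.012,0.001,0.009],0],[[-0.008,0.0005,0.009],0],[[0,0,0.009],0],[[0.006,0,0.009],0],[[0.01,0,0.009],0],[[0.013,-0.001,0.009],0],[[0.016,-0.001,0.009],0],[[0.016,-0.001,0.009],0]]' --grip -1

```text
time: 6.25
position: [0.6106, 0.1227, 0.1595]
tool_rot: [3.141, -0.068, -0.0]
ft_force: [0.1, -0.6, 0.4]
grip_width: 0.997
```

Request:
carry_out --motion '[[[0.003,0,0],0],[[0.006,0,0],0],[[0.009,0,0],0],[[0.012,-0.0005,0],0],[[0.012,-0.0005,0],0],[[0.012,-0.0005,0],0]]'

```text
time: 6.85
position: [0.6117, 0.1229, 0.1581]
tool_rot: [3.14, -0.065, -0.038]
ft_force: [-25.1, -2.1, 12.8]
grip_width: 1.002
```

With only the rear finger pushing, the bolt stops at the same place under 25 N against its 3 N drag, so it is on its stop and home. Next is the scanner. The tool can't be tilted, so I'll pinch the tail lightly, lift it so the scanner pivots on its nose to about 30°, then grip hard.

Request:
carry_out --motion '[[[-0.015,0,0],0],[[-0.015,0,0.03],0],[[-0.015,0,0.07],0],[[-0.015,0,0.1],0],[[-0.143,-0.513,0.1],-0.147],[[-0.143,-0.513,0.1],-0.147],[[-0.143,-0.513,0.1],-0.147],[[-0.143,-0.513,0.1],-0.147],[[-0.143,-0.513,0.1],-0.147],[[-0.143,-0.513,0.1],-0.147],[[-0.143,-0.513,0.1],-0.147],[[-0.143,-0.513,0.1],-0.147],[[-0.143,-0.513,0.1],-0.147],[[-0.143,-0.513,0.1],-0.147],[[-0.143,-0.513,0.1],-0.147],[[-0.143,-0.513,0.1],-0.147],[[-0.143,-0.513,0.1],-0.147],[[-0.143,-0.513,0.1],-0.147]]'

```text
time: 8.65
position: [0.4804, -0.3889, 0.2594]
tool_rot: [-3.127, 0.294, -0.001]
ft_force: [1.5, 0.3, 0.8]
grip_width: 0.999
```

Run:
```python
from bench import get_state, eyes
from h import *
import cv2
s=get_state();print(s["position"],s["tool_rot"],s["ft_force"])
a=eyes.get_image("side")["pixels"]
f=lambda a,k:cv2.convertScaleAbs(cv2.resize(a,None,fx=k,fy=k,interpolation=2),alpha=1.4)
A=f(a[150:210,220:325],4);B=f(a[230:370,200:340],4)
o=np.zeros((560,980,3),np.uint8);o[:240,:420]=A;o[:,420:]=B
cv2.imwrite("pics/s1.png",cv2.resize(o,None,fx=.81,fy=.81))
```

```text
[ 0.48044529 -0.38891566  0.25943224] [-3.12662213e+00  2.94060453e-01 -7.32226354e-04] [1.45653835 0.33198585 0.81816333]
```

View pics/s1.png

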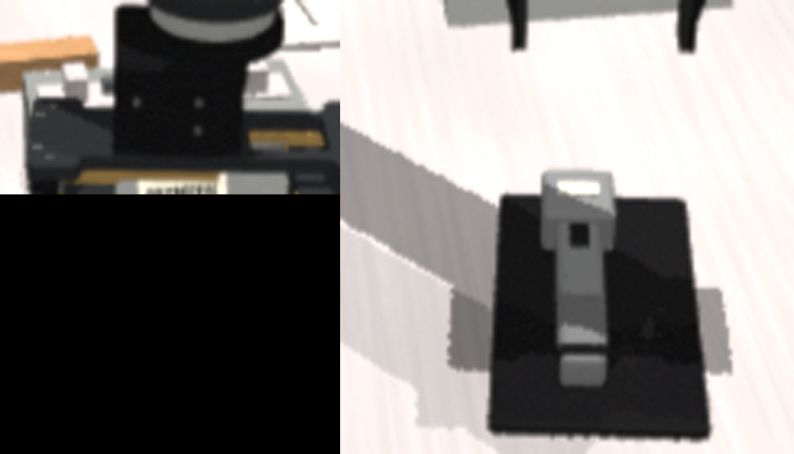

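Run:
```python
from h import *
def ray(n,u,v,z):
    f,a,b=K[n];d=E[n][:,:3]@np.array([(u-a)/f,(v-b)/f,1]);c=E[n][:,3];return (c+d*(z-c[2])/d[2])[:2].round(4)
s=lambda x,y:(200+(x-340)/3.24,230+y/3.24)
print("tail bot",ray("side",*s(583,385),.012),"tail top",ray("side",*s(582,348),.042),"nose top",ray("side",*s(578,171),.048),"head back corners",ray("side",*s(542,214),.048),ray("side",*s(614,220),.048))
t=lambda x,y:(335+(x-480)/4,175+y/4)
print("top: nose",ray("top",*t(532,103),.048),"tail",ray("top",*t(726,134),.042))
```

```text
tail bot [ 0.4731 -0.4251] tail top [ 0.4721 -0.4213] nose top [ 0.5036 -0.2663] head back corners [ 0.4691 -0.3054] [ 0.5176 -0.3194]
top: nose [ 0.4999 -0.2631] tail [ 0.4723 -0.4188]
```

Request:
carry_out --motion '[[[0,-0.001,-0.05],0],[[0,-0.001,-0.1],0],[[0,-0.001,-0.145],0],[[0,-0.001,-0.185],0],[[0,-0.001,-0.215],0],[[0,-0.001,-0.232],0],[[0,-0.001,-0.24],0],[[0,-0.001,-0.242],0],[[0,-0.001,-0.242],0],[[0,-0.001,-0.242],0]]'

```text
time: 9.7
position: [0.4803, -0.3923, 0.0192]
tool_rot: [3.126, -0.298, 0.004]
ft_force: [-1.0, 0.3, 0.2]
grip_width: 0.995
```

Request:
carry_out --motion '[[[0,0,0],0],[[0,0,0],0],[[0,0,0],0],[[0,0,0],0],[[0,0,0],0],[[0,0,0],0],[[0,0,0],0],[[0,0,0],0],[[0,0,0],0],[[0,0,0],0],[[0,0,0],0],[[0,0,0],0],[[0,0,0],0]]' --grip 1 --squeeze 4

```text
time: 11.0
position: [0.4791, -0.3916, 0.0175]
tool_rot: [3.127, -0.298, -0.0]
ft_force: [-1.8, 0.1, 0.9]
grip_width: 0.371
```

Request:
carry_out --motion '[[[0.0003,0.0015,0.006],0],[[0.0006,0.003,0.012],0],[[0.0009,0.0046,0.0175],0],[[0.0012,0.0062,0.0231],0],[[0.0017,0.0085,0.0287],0],[[0.0021,0.011,0.034],0],[[0.0026,0.0135,0.0395],0],[[0.0031,0.0162,0.0447],0],[[0.0037,0.0194,0.0497],0],[[0.0043,0.0228,0.0547],0],[[0.005,0.0263,0.0595],0],[[0.0056,0.0298,0.0642],0],[[0.0058,0.0308,0.0655],0],[[0.0058,0.0308,0.0655],0],[[0.0058,0.0308,0.0655],0]]'

```text
time: 12.5
position: [0.4852, -0.3607, 0.0831]
tool_rot: [-3.127, 0.298, -0.001]
ft_force: [0.6, 0.0, -0.4]
grip_width: 0.368
```

Run:
```python
from bench import get_state, eyes
import cv2,numpy as np
s=get_state();print(s["position"],s["tool_rot"],s["ft_force"],s["grip_width"])
f=lambda a,k:cv2.convertScaleAbs(cv2.resize(a,None,fx=k,fy=k,interpolation=2),alpha=1.5)
A=f(eyes.get_image("side")["pixels"][240:370,220:320],4);B=f(eyes.get_image("top")["pixels"][165:240,325:415],4)
o=np.zeros((520,760,3),np.uint8);o[:,:400]=A;o[:300,400:]=B
cv2.imwrite("pics/s2.png",o)
```

```text
[ 0.48522881 -0.36073091  0.08309721] [-3.12732924e+00  2.98112860e-01 -5.42404293e-04] [ 0.61211129  0.0082835  -0.38393783] 0.3679556248281787
```

View pics/s2.png

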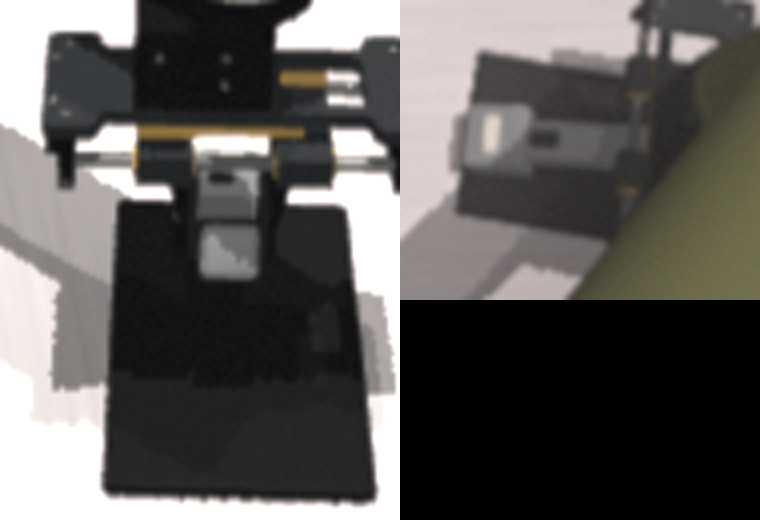

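```bash
cat >> h.py <<'E'
def fitpitch(g,yaw,obs,zl=None):
    # g: world grasp point. unknown pitch, grasp local x,z
    def W(p,L):
        th,gx,gz=p;h=np.array([np.cos(yaw),np.sin(yaw),0]);u=np.array([0,0,1.]);y=np.cross(u,h)
        X=np.cos(th)*h-np.sin(th)*u;Z=np.sin(th)*h+np.cos(th)*u
        L=np.array(L)/1e3;return np.array(g)+X*(L[0]-gx)+y*L[1]+Z*(L[2]-gz)
    r=lambda p:np.concatenate([proj(n,W(p,L))[0]-q for n,L,q in obs]+[[(p[2]-.0245)*300]])
    s=least_squares(r,[.3,-.05,.0245],loss="soft_l1");p=s.x
    print("pitch deg",np.degrees(p[0]).round(1),"gx,gz",p[1:].round(4),"res",r(p)[:-1].reshape(-1,2).round(1).tolist())
    for L in([85,0,18],[85,0,0],[-85,0,0]):print(L,W(p,L).round(4))
    return p,W
E
python3 - <<'E'
from h import *
g=[.4852,-.3607,.0831+.019]
fitpitch(g,1.383,[("side",[-85,0,30],[277.3,295.5]),("side",[-85,0,0],[277.5,309.5]),("top",[85,0,36],[341.75,198.75]),("top",[35,0,36],[357.5,200])])
E
```

```text
pitch deg 32.3 gx,gz [-0.0459  0.0238] res [[-0.8, -0.4], [-1.2, 0.6], [0.2, 0.2], [-0.1, -0.3]]
[85, 0, 18] [ 0.5053 -0.2551  0.0272]
[85, 0, 0] [ 0.5035 -0.2645  0.012 ]
[-85, 0, 0] [ 0.4767 -0.4056  0.1029]
```

The fit gives pitch 32° with the nose still on the pad, so the pivot worked. Next: grip hard, lift, carry to the label.

Request:
carry_out --motion '[[[0,0,0],0],[[0,0,0],0],[[0,0,0],0],[[0,0,0.01],0],[[0,0,0.03],0],[[0,0,0.05],0],[[0,0,0.07],0],[[0.008,0.02,0.08],0.02],[[0.016,0.04,0.09],0.04],[[0.026,0.065,0.09],0.06],[[0.036,0.09,0.09],0.08],[[0.046,0.115,0.09],0.1],[[0.055,0.14,0.09],0.12],[[0.064,0.16,0.085],0.13],[[0.072,0.18,0.08],0.144],[[0.078,0.195,0.073],0.144],[[0.081,0.203,0.068],0.144],[[0.082,0.2075,0.065],0.144],[[0.082,0.2075,0.065],0.144],[[0.082,0.2075,0.065],0.144]]' --squeeze 40

```text
time: 14.6
position: [0.5667, -0.1547, 0.1482]
tool_rot: [3.14, -0.075, -0.0]
ft_force: [0.0, -0.6, -2.5]
grip_width: 0.367
```

Run:
```python
from bench import get_state, eyes
import cv2,numpy as np
s=get_state();print(s["position"],s["tool_rot"],s["ft_force"],s["grip_width"])
f=lambda a,k:cv2.convertScaleAbs(cv2.resize(a,None,fx=k,fy=k,interpolation=2),alpha=1.4)
A=f(eyes.get_image("side")["pixels"][130:270,205:325],4);B=f(eyes.get_image("top")["pixels"][140:230,240:320],4)
o=np.zeros((560,800,3),np.uint8);o[:,:480]=A;o[:360,480:]=B
cv2.imwrite("pics/s3.png",o)
```

```text
[ 0.56669012 -0.1546767   0.14816182] [ 3.13983929e+00 -7.49573837e-02 -1.33766636e-04] [ 0.01984328 -0.56792134 -2.5091043 ] 0.36699452751593925
```

View pics/s3.png

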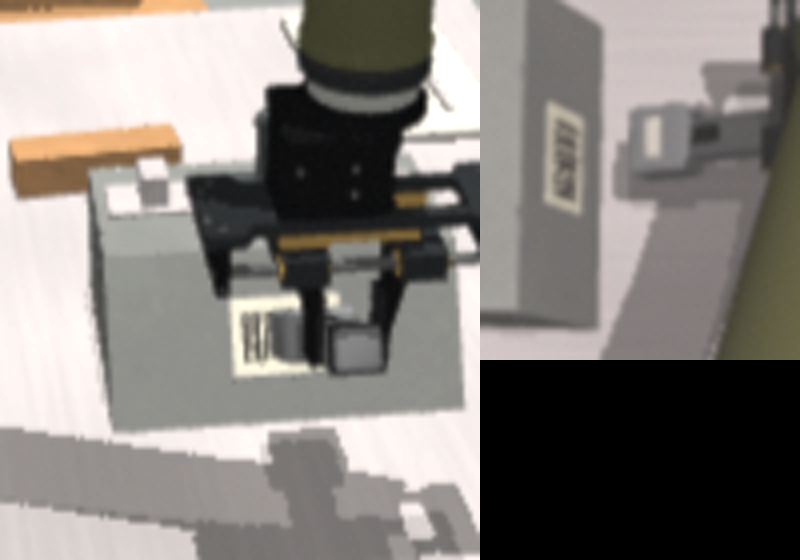

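Run:
```python
from h import *
g=[.5667,-.1547,.1482+.019]
for yaw in(1.525,):
    p,W=fitpitch(g,yaw,[("side",[-85,0,30],[294.5,211.3]),("side",[-85,0,0],[294.3,223.3]),("top",[85,0,36],[278.25,173.75]),("top",[35,0,36],[292.5,175])])
    w=W(p,[85,0,18]);X=(W(p,[86,0,18])-w)*1e3;Y=(W(p,[85,1,18])-w)*1e3;Z=np.cross(X,Y)
    d=np.array([.5742,.0131,.055])-w;print("label in window",(d@X,d@Y,d@Z))
    n=np.array([-.0376*1,-.865,.5]);print("angle",np.arccos(abs(X@n)/np.linalg.norm(n)))
```

```text
pitch deg 29.9 gx,gz [-0.0437  0.0243] res [[-0.6, -0.3], [0.3, 0.4], [-0.4, 1.5], [0.5, -1.5]]
[85, 0, 18] [ 0.5717 -0.0464  0.0976]
[85, 0, 0] [ 0.5713 -0.0554  0.082 ]
[-85, 0, 0] [ 0.5645 -0.2026  0.1668]
label in window (np.float64(0.07288646185351798), np.float64(0.00018980126693101635), np.float64(-0.007271992352000683))
angle 0.0027276062328163487
```

Request:
carry_out --motion '[[[0,0,-0.002],0],[[0,0,-0.004],0],[[0,0,-0.005],0],[[0,0,-0.005],0],[[0,0,-0.005],0]]'

```text
time: 15.2
position: [0.5671, -0.1533, 0.143]
tool_rot: [3.141, -0.072, -0.0]
ft_force: [1.1, -0.1, -1.7]
grip_width: 0.365
```

Run:
```python
from bench import get_state, eyes
import cv2,numpy as np
s=get_state();print(s["position"],s["tool_rot"],s["ft_force"],s["grip_width"])
f=lambda a,k:cv2.convertScaleAbs(cv2.resize(a,None,fx=k,fy=k,interpolation=2),alpha=1.6)
cv2.imwrite("pics/s4.png",f(eyes.get_image("top")["pixels"][155:205,250:320],11))
```

```text
[ 0.56707848 -0.15326809  0.14303981] [ 3.14073045e+00 -7.21840190e-02 -3.87037703e-05] [ 1.08528171 -0.07883151 -1.73019431] 0.36474954429840317
```

View pics/s4.png

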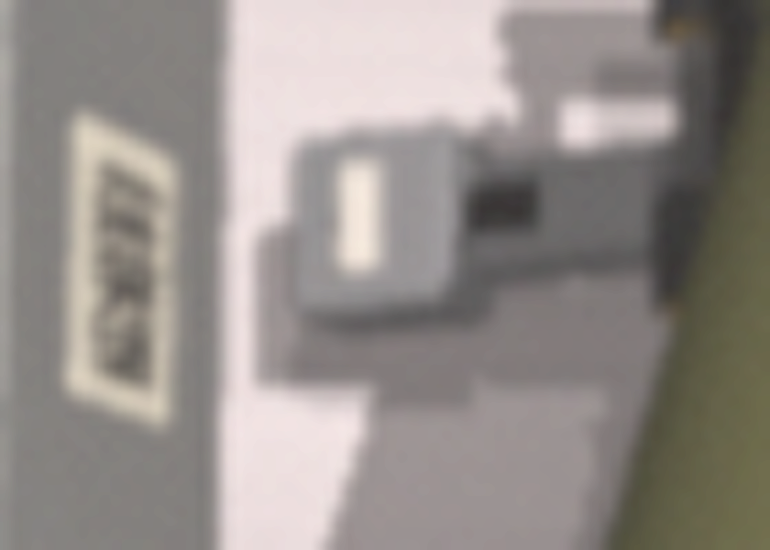

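Run:
```python
from h import *
g=[.5671,-.1533,.143+.019]
lab=np.array([.5742,.0131,.055])
print("label px pred",proj("top",lab),"seen",250+122/11,155+270/11)
best=None
for yaw in(1.46,1.49,1.527,1.56,1.6):
    print(yaw)
    p,W=fitpitch(g,yaw,[("side",[-85,0,30],[294.5,211.3+1.3]),("side",[-85,0,0],[294.3,223.3+1.3]),("top",[85,0,36],[277.3,175.4]),("top",[35,0,36],[291.8,174.7])])
    w=W(p,[85,0,18]);X=(W(p,[86,0,18])-w)*1e3;Y=(W(p,[85,1,18])-w)*1e3;Z=np.cross(X,Y)
    d=lab-w;print("label in window",np.round((d@X,d@Y,d@Z),4),[proj("top",W(p,[x,0,36]))[0].round(1).tolist() for x in(85,35)])
```

```text
label px pred [[260.81211181 179.30414708]] seen 261.09090909090907 179.54545454545456
1.46
pitch deg 36.7 gx,gz [-0.0518  0.0276] res [[-2.2, -0.4], [-1.5, 0.1], [0.5, -0.6], [-0.2, -1.1]]
[85, 0, 18] [ 0.5786 -0.0499  0.0726]
[85, 0, 0] [ 0.5774 -0.0606  0.0581]
[-85, 0, 0] [ 0.5623 -0.1961  0.1597]
label in window [0.0604 0.0113 0.023 ] [[277.8, 174.8], [291.6, 173.6]]
1.49
pitch deg 33.8 gx,gz [-0.048   0.0261] res [[-1.6, -0.4], [-0.8, 0.2], [0.2, -0.2], [0.1, -1.0]]
[85, 0, 18] [ 0.5757 -0.0476  0.0813]
[85, 0, 0] [ 0.5749 -0.0576  0.0664]
[-85, 0, 0] [ 0.5634 -0.1985  0.1608]
label in window [0.0648 0.0064 0.0117] [[277.5, 175.2], [291.9, 173.7]]
1.527
pitch deg 30.7 gx,gz [-0.0449  0.0244] res [[-0.8, -0.3], [0.1, 0.3], [-0.2, 0.4], [0.3, -0.7]]
[85, 0, 18] [ 0.5718 -0.0451  0.0901]
[85, 0, 0] [ 0.5714 -0.0543  0.0746]
[-85, 0, 0] [ 0.565  -0.2002  0.1615]
label in window [ 0.068   0.0002 -0.0004] [[277.1, 175.8], [292.1, 174.0]]
1.56
pitch deg 28.7 gx,gz [-0.0435  0.0232] res [[-0.2, -0.2], [0.8, 0.4], [-0.4, 1.2], [0.3, -0.2]]
[85, 0, 18] [ 0.5683 -0.0432  0.0957]
[85, 0, 0] [ 0.5682 -0.0518  0.0799]
[-85, 0, 0] [ 0.5666 -0.2009  0.1616]
label in window [ 0.0689 -0.0053 -0.0086] [[276.9, 176.6], [292.1, 174.5]]
1.6
pitch deg 26.7 gx,gz [-0.0426  0.0219] res [[0.4, -0.1], [1.6, 0.4], [-0.8, 2.3], [0.3, 0.4]]
[85, 0, 18] [ 0.5638 -0.0411  0.1012]
[85, 0, 0] [ 0.5641 -0.0492  0.0851]
[-85, 0, 0] [ 0.5685 -0.201   0.1615]
label in window [ 0.0689 -0.012  -0.0171] [[276.5, 177.7], [292.1, 175.1]]
```

Nominal yaw fits within 1 px; the label lies about 68 mm ahead and on the axis, at pitch about 30.7°. Holding still.

Request:
carry_out --motion '[[[0,0,0],0],[[0,0,0],0],[[0,0,0],0],[[0,0,0],0],[[0,0,0],0],[[0,0,0],0],[[0,0,0],0],[[0,0,0],0],[[0,0,0],0],[[0,0,0],0],[[0,0,0],0],[[0,0,0],0],[[0,0,0],0],[[0,0,0],0],[[0,0,0],0],[[0,0,0],0],[[0,0,0],0],[[0,0,0],0],[[0,0,0],0],[[0,0,0],0]]'

```text
time: 17.25
position: [0.5671, -0.1533, 0.1431]
tool_rot: [3.141, -0.072, 0.0]
ft_force: [1.5, 0.3, -2.6]
grip_width: 0.363
```

Request:
carry_out --motion '[[[0,-0.008,0.003],0],[[-0.002,-0.022,0.01],0],[[-0.007,-0.042,0.018],-0.02],[[-0.014,-0.065,0.022],-0.04],[[-0.022,-0.09,0.025],-0.06],[[-0.031,-0.115,0.025],-0.08],[[-0.041,-0.14,0.025],-0.1],[[-0.051,-0.165,0.022],-0.12],[[-0.061,-0.188,0.015],-0.135],[[-0.068,-0.205,0.003],-0.144],[[-0.072,-0.215,-0.01],-0.144],[[-0.073,-0.218,-0.025],-0.144],[[-0.073,-0.218,-0.038],-0.144],[[-0.073,-0.218,-0.046],-0.144],[[-0.073,-0.218,-0.052],-0.144],[[-0.073,-0.218,-0.056],-0.144],[[-0.073,-0.218,-0.058],-0.144],[[-0.073,-0.218,-0.059],-0.144],[[-0.073,-0.218,-0.059],-0.144],[[-0.073,-0.218,-0.059],-0.144]]'

```text
time: 19.25
position: [0.4944, -0.3714, 0.0845]
tool_rot: [3.127, -0.298, 0.001]
ft_force: [-0.0, -0.0, -1.5]
grip_width: 0.365
```

Request:
carry_out --motion '[[[0,0,-0.0005],0],[[0,0,-0.001],0],[[0,0,-0.0015],0],[[0,0,-0.002],0],[[0,0,-0.002],0]]'

```text
time: 19.75
position: [0.4942, -0.3718, 0.0826]
tool_rot: [3.127, -0.299, 0.001]
ft_force: [0.4, -1.4, 1.7]
grip_width: 0.364
```

Request:
carry_out --motion '[[[0,0,0],0],[[0,0,0],0],[[0,0,0],0]]' --squeeze 5

```text
time: 20.05
position: [0.4941, -0.3719, 0.0824]
tool_rot: [3.126, -0.298, 0.001]
ft_force: [-1.0, -1.9, 0.4]
grip_width: 0.371
```

Request:
carry_out --motion '[[[-0.001,-0.0045,-0.006],0],[[-0.0015,-0.008,-0.0108],0],[[-0.0021,-0.0114,-0.0158],0],[[-0.0027,-0.0146,-0.0208],0],[[-0.0032,-0.0173,-0.026],0],[[-0.0037,-0.0198,-0.0315],0],[[-0.0041,-0.0223,-0.0368],0],[[-0.0046,-0.0246,-0.0424],0],[[-0.0049,-0.0262,-0.048],0],[[-0.0052,-0.0278,-0.0535],0],[[-0.0055,-0.0293,-0.0595],0],[[-0.0057,-0.0302,-0.063],0],[[-0.0058,-0.0308,-0.0645],0],[[-0.0058,-0.0308,-0.065],0],[[-0.0058,-0.0308,-0.065],0]]'

```text
time: 21.55
position: [0.4881, -0.402, 0.0178]
tool_rot: [-3.127, 0.298, 0.0]
ft_force: [-2.3, 1.8, 5.1]
grip_width: 0.367
```

Request:
carry_out --motion '[[[0,0,0],0],[[0,0,0],0],[[0,0,0],0],[[0,0,0],0],[[0,0,0],0],[[0,0,0],0],[[0,0,0],0],[[0,0,0],0],[[0,0,0.015],0],[[0,0,0.05],0],[[0,0,0.095],0],[[0,0,0.14],0],[[0,0,0.18],0],[[0,-0.02,0.22],0],[[0,-0.05,0.25],0],[[0,-0.08,0.26],0],[[0,-0.1,0.26],0],[[0,-0.1,0.26],0]]' --grip -1

```text
time: 23.35
position: [0.4861, -0.5055, 0.2784]
tool_rot: [3.123, -0.305, -0.001]
ft_force: [-1.1, 0.4, -0.4]
grip_width: 1.001
```

Run:
```python
from bench import get_state, eyes
import cv2,numpy as np
s=get_state();print(s["position"],s["ft_force"],s["grip_width"])
f=lambda a,k:cv2.convertScaleAbs(cv2.resize(a,None,fx=k,fy=k,interpolation=2),alpha=1.4)
a=eyes.get_image("side")["pixels"];b=eyes.get_image("top")["pixels"]
o=np.zeros((600,800,3),np.uint8)
o[:360,:400]=f(a[280:370,225:325],4);o[:300,400:]=f(b[165:240,325:425],4)
o[360:600,:400]=f(a[150:210,220:320],4);o[300:600,400:]=f(b[125:225,195:328],3)[:, :400][:,:399+1] if 0 else cv2.resize(f(b[125:225,195:328],3),(400,300))
cv2.imwrite("pics/s5.png",o)
```

```text
[ 0.48614202 -0.50549863  0.27839412] [-1.0924509   0.42176163 -0.36953742] 1.0005799868344478
```

View pics/s5.png

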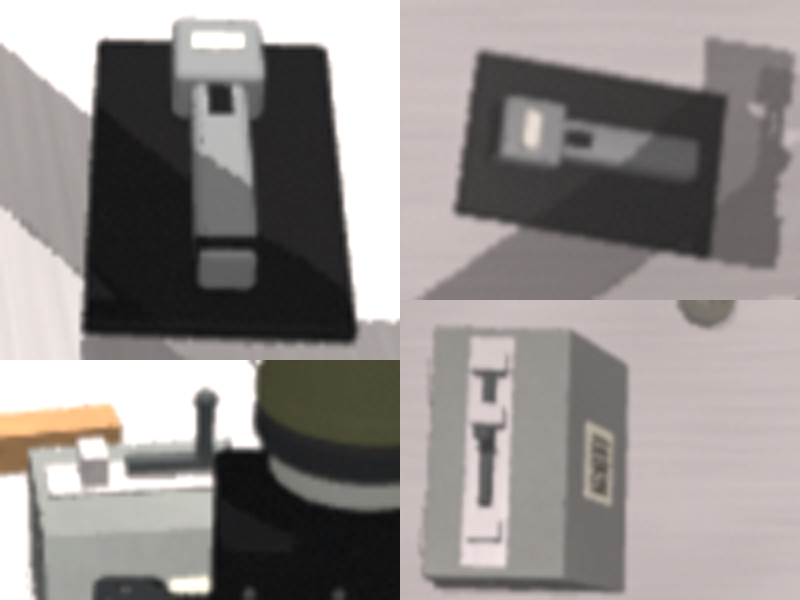

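```bash
python3 -c "
from bench import get_state,ticket
print(ticket.close_job(), get_state()['time'])"
```

```text
the job is handed in; nothing more can be done
the job is handed in; nothing more can be done
```

I slid the bolt home, scanned the label and laid the scanner back on its pad, then handed the job in at about 23 s of the 62 s allowed. No verdict is reported.

- **Bolt:** it moved about 42–44 mm, not the full 55 mm. I take it that it started partly closed. Two separate pushes, at 40 N and 25 N against its 3 N drag, stopped at the same place. The last picture shows the rod running into the keeper and the knob still at that spot.
- **Scan:** the tool only turns about the vertical. I pinched the scanner lightly near its tail and raised that end so it pivoted on its nose, then gripped it hard. I held it still for 2 s. The picture fit, good to about 1 px, put the label centre about 68 mm ahead of the window and on its axis, with the tilt at about 31° against the ideal 30°. A looser reading from the previous picture had put it about 7 mm off axis, so I lowered the scanner 5 mm before this fit.
- **Return:** I reversed the pivot to lay it down. The last picture shows it flat, underside down, about 10 mm from the pad's middle by eye. The hand is open and well clear.
- **Bystanders:** the arm's path kept clear of the bottle, vial and carton. I did not measure their positions again at the end.

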